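# Hold a controller's battery cap in its test position

## Task

Fit the bayonet battery cap (the one with a finger bar and two side lugs) into the round socket of the model railway controller: set its lugs into the two gaps of the collar and push it straight down against the spring until it bottoms on its seat. Then twist it clockwise, seen from above, half-way to the lock, until its bar lines up with the two raised ridges on the collar, never going on into the lock notch. Finish while still gripping the cap there, so that the meters can be read; leave the dust cap, wagon, organiser and screwdriver where they are.

Things in the scene. Friction and masses are not known exactly. Their poses are not given: they have to be found in the camera images.
- cap: the bayonet cap, loose, about 80 g, upright on the table: grey disc 44 mm across, 24 mm tall, and on it a finger bar along the cap's x axis, 42 mm long, 12 mm wide, 25 mm tall (top 49 mm above the underside). Under the bar's two ends steel lugs stick out to 27 mm from the axis, 8 mm wide, 4 to 9 mm above the underside. Origin: centre of the underside, z up. A half turn makes no difference.
- lug (a point): a point of the cap on its x axis, 20 mm from the cap's axis and 6.5 mm above its underside, at the foot of the lug on the +x side.
- controller: the grey controller, fixed: a box 150 x 180 mm, 50 mm high, with two meters and the bayonet socket: a white collar of 72 mm outer, 47 mm inner diameter, rim 74 mm above the table. Origin: at table height under the socket's axis; the box reaches 75 mm to +x and -x of it, 55 mm to -y, 125 mm to +y; z up. Angles about the axis are counted anticlockwise from above, from the controller's +x.
- gap (a point): middle of one of the collar's two entry gaps, at +35 deg, at the rim, 27 mm from the axis (the other gap is at 215 deg). Each is a slot 30 deg wide cut right through the collar's wall, open from above down to the box. A wall stops the lugs on its anticlockwise side; on its clockwise side they run under a lip (underside 66 mm above the table, from +19 to -21 deg).
- ridge (a point): top of one of the two raised ridges (11 x 3 mm, 3 mm high) on the collar's lips, at 0 deg (the other at 180 deg), 30 mm from the axis: the half-way test position, 35 deg clockwise of the gap.
- lock (a point): the hidden lock notch under the lip, at -33 deg, 27 mm from the axis, 68 mm above the table: the lugs would spring up into it by 4 mm once the cap had been turned about 67 deg clockwise from the gaps; end stop a little beyond. Another is at 147 deg.
- socket (a point): the hard seat at the bottom of the socket, on its axis, 54 mm above the table, axes as the controller's: the cap's underside comes to it when the cap is pushed fully down; the lugs then run 3 mm clear under the lip and the cap's disc top stands 4 mm above the collar's rim.
- contact (a joint): the brass spring contact in the socket, a 32 mm disc: 0 = up (its top 64 mm above the table), 0.010 = pressed down level with the seat. It pushes back with 2 N at first and 4 N at the seat; then the seat is rigid. With the lugs sprung up against the lip it reads about 0.007.
- dust_cap: bystander: plain grey dust cap, disc 44 mm across, 16 mm tall, with a round knob 20 mm across and 18 mm tall, no bar and no lugs. Origin: centre of the underside.
- wagon: bystander: blue model railway wagon 140 x 34 x 47 mm, long along its x. Origin: centre of the underside.
- organiser: bystander: white open parts tray 120 x 160 x 40 mm with dividers. Origin: centre of the underside.
- screwdriver: bystander: screwdriver, 160 mm long, lying along its x axis. Origin: mid-length at table height.

How it is judged (in metres and radians):
On the way:
1. the cap is pushed down onto its seat (within 1.5 mm) with its lugs in the gaps of the collar (value of joint contact above 0.0085 m and distance between cap and socket below 0.0035 m and z of cap in the frame of socket below 0.0015 m and angle between the x axis of cap and the x axis of controller, either way round above 0.4 rad), for 0.1 s.
At the end, for the whole second after the job is handed in: through the last second the fingers still grip the cap (over 2 N), which sits in the socket under the lip (underside less than 4.5 mm above the seat, axis within 3 mm, tilt under 0.1 rad, spring contact pressed more than 5.5 mm), still, with its bar within 10 degrees of the line of the two ridges (angle between the x axis of cap and the x axis of controller, either way round below 0.175 rad and horizontal distance between cap and socket below 0.003 m and z of cap in the frame of socket below 0.0045 m and angle between cap's own z axis and vertical below 0.1 rad and value of joint contact above 0.0055 m and angular speed of cap below 0.1 rad/s and contact force between the fingers and cap above 2 N); the arm keeps its last pose, push and grip.
It fails at once if the cap is turned more than 20 degrees past the ridges towards the lock (horizontal distance between cap and socket below 0.006 m and z of cap in the frame of socket below 0.007 m and ((x of lug in the frame of socket above 0.004 m and y of lug in the frame of socket below -0.0068 m) or (x of lug in the frame of socket below -0.004 m and y of lug in the frame of socket above 0.0068 m))).
It fails at once if the dust cap, wagon, organiser or screwdriver is moved by more than 25 mm (distance of any of dust_cap, wagon, organiser, screwdriver from where it was at the start of the episode above 0.025 m).
It also fails if it takes over 42 s, if anything falls off the work surface, if the arm or the gripper's body presses on something with over 40 N, if the wrist force passes 120 N, or if a joint passes its speed limit or range.

## Robot

A 6-joint arm with a two-finger parallel gripper is mounted at the origin on the work surface. World frame = base frame: x ahead of the robot, y to its left, z up, the work surface at z = 0. Lengths are in mm, angles in rad, forces in N, time in s.
With the tool pointing down it reaches from about 350 to 1000 mm from the base axis. Payload 7.1 kg.
Tool frame: the origin (TCP) lies at the very end of the fingers, on their centre line; the grasp point (between the pads) lies 19 mm behind it; z points along the fingers, y is the line along which they close (so a half turn about z gives the same grasp; the last joint's range is limited). The gripper opens to 85 mm and grips with 20 to 120 N. Pads are 22 mm wide; open, the fingers measure 114 mm over their backs; the gripper's body (76 mm by 85 mm) begins 54 mm behind the grasp point. The pads swing forward as they close: fully open they stand 13 mm farther back than shut.
Start: joints at [1.113, 0.423, 1.63, -0, 1.089, -0.019], TCP at [265.501, 565.786, 201.819] pointing down, gripper open.
Joint ranges: [-3, 3], [-0.9, 2.11], [0.09, 2.58], [-1.31, 4.45], [0.11, 2.69], [-2.54, 2.54]. Speed limits (rad/s): [2.39, 2.39, 3.01, 3.14, 3.14, 3.14].

## Interface

Orientations are given as a 3x3 rotation matrix whose columns are the frame's x, y, z axes.
In Python, from plant import ctrl gives the robot as it stands. Calls block until the motion is done:
- ctrl.move_ptp(position, orientation): joint-space move of the TCP to a pose.
- ctrl.line_to(position, feed=150, orientation=None): straight line of the TCP; orientation=None keeps the orientation; feed is the mean speed in mm/s.
- ctrl.set_joints(angles): joint-space move.
- ctrl.command_gripper(opening): finger opening in mm; the grip force is fixed at half the most; returns when the fingers have stopped.
- ctrl.wait(seconds).
- ctrl.inverse_kinematics(position, orientation): joint angles nearest the present ones, or None.
- ctrl.read_camera(name): name is "scene" or "top"; returns a dict with "frame" (384x512x3 uint8, red, green, blue), "fov_y" (degrees; the focal length in pixels is half the picture's height over the tangent of half this angle, whatever the lens; pixels are square), "cx", "cy" (the principal point, pixels), "k1" (the pictures are not rectified: a ray, as slopes to the right and down, at radius r is drawn at 1 + k1 r^2 times it, then the intrinsics apply), "R" (3x3) and "t" (3): a world point X has camera coordinates R X + t. Camera axes: x right, y down, z forward; pixel columns grow to the right and rows downward; lengths in mm; the calibration is good to about 2 mm. A picture is of the moment at which its call begins. There is no depth.
A pose or a line that the arm cannot do raises ctrl.PlanningError and nothing moves.
- ctrl.close_job(): hands the job in; it is judged then, once.
Readings, each from a call of its own:
- ctrl.get_clock(): time.
- ctrl.get_joints(): joint angles.
- ctrl.get_qd(): joint speeds.
- ctrl.get_joint_torque(): joint torques, N m.
- ctrl.get_tcp_pos(): TCP position.
- ctrl.get_tcp_rot(): TCP orientation.
- ctrl.get_force(): force on the tool from outside, world axes, zero at the start.
- ctrl.get_ft_torque(): the same for the moment, N m.
- ctrl.get_width(): finger opening in mm.
- ctrl.get_grasp_force(): force on a finger pad.
Only numpy, scipy, OpenCV 4.12 (cv2) and the standard library are available. Lean on these libraries where they do the work, as an engineer would, in place of code of your own. Each camera call takes 0.05 s, during which the arm holds its last target. There are 200 camera calls.

## Working session

There is one attempt and no reset: what is moved stays moved. The work goes in short steps, each a Python script; the robot and the scene stay as the last script left them, time stands still between calls to the robot, and variables do not carry over. Pictures are saved under pics/ and viewed, at most 10 in all, crops included, and the job is handed in when it is done.

```bash
mkdir -p pics; ls
cat > h.py <<'E'
import numpy as np, cv2
from plant import ctrl
def K(c):
    f=c["frame"].shape[0]/2/np.tan(np.radians(c["fov_y"])/2)
    return np.array([[f,0,c["cx"]],[0,f,c["cy"]],[0,0,1.]]), np.array([c["k1"],0,0,0,0.])
def ray(c,uv):
    k,d=K(c); p=cv2.undistortPoints(np.array(uv,float).reshape(-1,1,2),k,d).reshape(-1,2)
    R=np.array(c["R"]); t=np.array(c["t"])
    return -R.T@t, np.c_[p,np.ones(len(p))]@R
def onplane(c,uv,z):
    o,d=ray(c,uv); return o+d*((z-o[2])/d[:,2])[:,None]
def proj(c,X):
    k,d=K(c); R=np.array(c["R"]); t=np.array(c["t"],float)
    return cv2.projectPoints(np.array(X,float).reshape(-1,1,3),cv2.Rodrigues(R)[0],t,k,d)[0].reshape(-1,2)
E
python3 - <<'E'
from h import *
import pickle
for n in("top","scene"):
    c=ctrl.read_camera(n); pickle.dump(c,open(n+".pkl","wb"))
    cv2.imwrite(f"pics/{n}0.png",cv2.resize(c["frame"][:,:,::-1],(768,576),interpolation=cv2.INTER_CUBIC))
    print(n,c["fov_y"],c["cx"],c["cy"],c["k1"],(-np.array(c["R"]).T@c["t"]).round(),np.array(c["R"]).round(2).tolist())
print(ctrl.get_clock(),ctrl.get_width())
E
```

```text
pics
top 42.39654868779604 262.1835260434246 193.68221525919702 -0.022534958370536796 [ 406.  -39. 1146.] [[0.02, -1.0, 0.03], [-0.99, -0.02, -0.14], [0.14, -0.03, -0.99]]
scene 57.935192491317856 253.79372665722937 189.8436202276855 -0.10746173482405595 [ 949. -403.  721.] [[0.68, 0.73, -0.01], [0.55, -0.53, -0.64], [-0.47, 0.43, -0.77]]
0.1 85.52209204821813
```

View pics/top0.png

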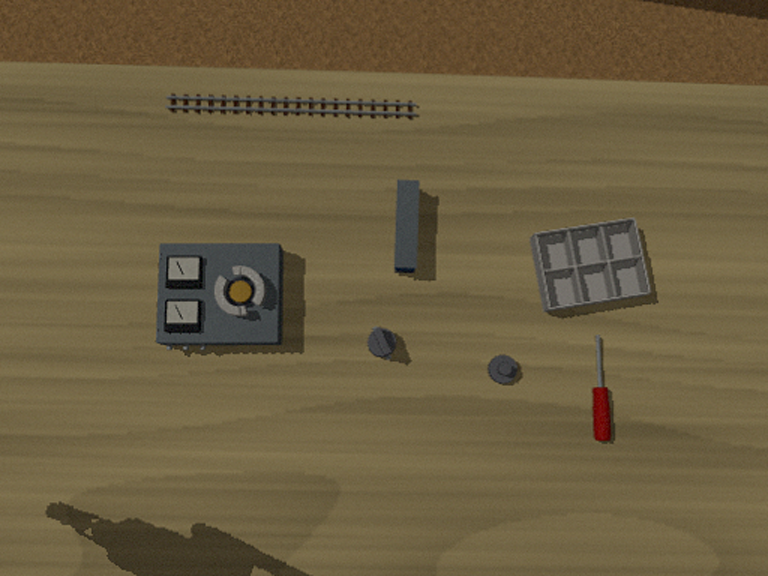

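View pics/scene0.png

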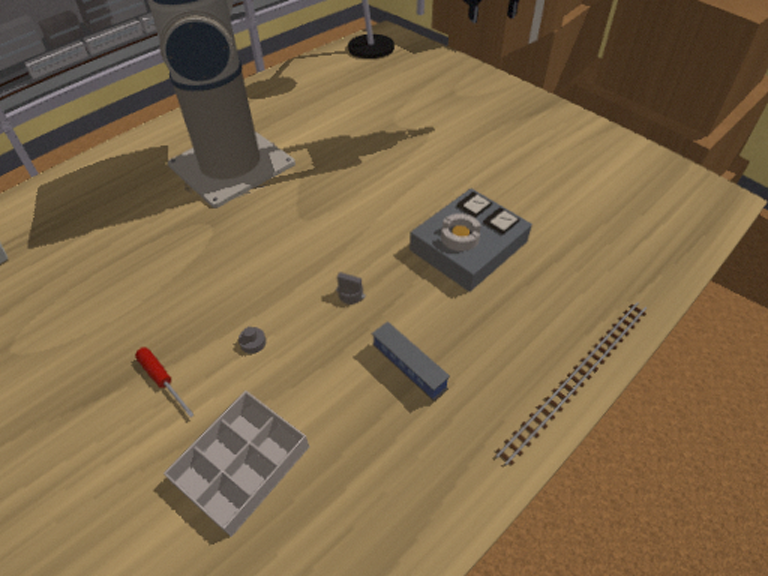

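The top view shows the controller with its collar at about (240,291)/1.5 and the cap with its bar at (382,343)/1.5. The dust cap is at (503,369)/1.5. In the scene view the cap is at (350,288)/1.5 and the collar at (460,231)/1.5. I'll zoom in on the cap and the collar in both views.

Run:
```python
from h import *
import pickle
T=pickle.load(open("top.pkl","rb"));S=pickle.load(open("scene.pkl","rb"))
def crop(c,u,v,w=50,h=36,s=8):
    return cv2.convertScaleAbs(cv2.resize(c["frame"][v-h//2:v+h//2,u-w//2:u+w//2,::-1],(w*s,h*s),interpolation=cv2.INTER_NEAREST),alpha=1.5)
m=np.vstack([np.hstack([crop(T,160,194),crop(T,255,228)]),np.hstack([crop(S,307,154),crop(S,233,192)])])
cv2.imwrite("pics/zoom.png",m)
f=T["frame"].astype(int);r,g,b=f[...,0],f[...,1],f[...,2]
sub=np.zeros(r.shape,bool);sub[172:216,140:180]=1
br=((r-b>60)&sub)
for nm,c,box,z in(("top",T,(172,216,140,180),64),("scene",S,(138,170,290,325),64)):
    f=c["frame"].astype(int);s=np.zeros(f.shape[:2],bool);s[box[0]:box[1],box[2]:box[3]]=1
    m=(f[...,0]-f[...,2]>50)&s
    v,u=np.nonzero(m); print(nm,"brass",m.sum(),u.mean(),v.mean(),onplane(c,[u.mean(),v.mean()],z))
    hs=cv2.cvtColor(c["frame"],cv2.COLOR_RGB2HSV); w=(hs[...,1]<60)&(hs[...,2]>105)&s
    v,u=np.nonzero(w); print("white",w.sum()); h=cv2.convexHull(np.c_[u,v].astype(np.float32))[:,0]
    P=onplane(c,h,74)[:,:2].astype(np.float32); print("circle",cv2.minEnclosingCircle(P), "ell", cv2.fitEllipse(P) )
# box top outline in the top view
f=T["frame"];print(f[175,120],f[220,180],f[228,255],f[228,290],f[190,143])
hs=cv2.cvtColor(f,cv2.COLOR_RGB2HSV)
m=((f[...,2].astype(int)>=f[...,0])).astype(np.uint8)
m[:, :95]=0;m[:,200:]=0;m[:150]=0;m[240:]=0
m=cv2.morphologyEx(m,cv2.MORPH_CLOSE,np.ones((5,5)));cs=max(cv2.findContours(m,0,2)[0],key=cv2.contourArea)
P=onplane(T,cs[:,0],50)[:,:2].astype(np.float32);print(cv2.minAreaRect(P),cv2.boxPoints(cv2.minAreaRect(P)))
```

```text
top brass 159 159.73584905660377 193.88679245283018 [[550.44549106 155.93047083  64.        ]]
white 361
circle ((550.7628784179688, 155.69808959960938), 35.71426010131836) ell ((550.998046875, 155.78138732910156), (70.03206634521484, 70.9488525390625), 33.01626205444336)
scene brass 83 304.50602409638554 151.34939759036143 [[540.09877166 157.97543215  64.        ]]
white 266
circle ((546.426025390625, 167.62062072753906), 55.58793258666992) ell ((537.41162109375, 171.0497283935547), (86.58905029296875, 123.60832977294922), 44.48005294799805)
[127 121 113] [68 69 73] [67 67 72] [110  97  65] [110 109 106]
((544.2998657226562, 187.6475830078125), (154.46551513671875, 183.16876220703125), 1.4438000917434692) [[464.784   277.2569 ]
 [469.39923  94.14629]
 [623.81573  98.03827]
 [619.2005  281.14886]]
```

View pics/zoom.png

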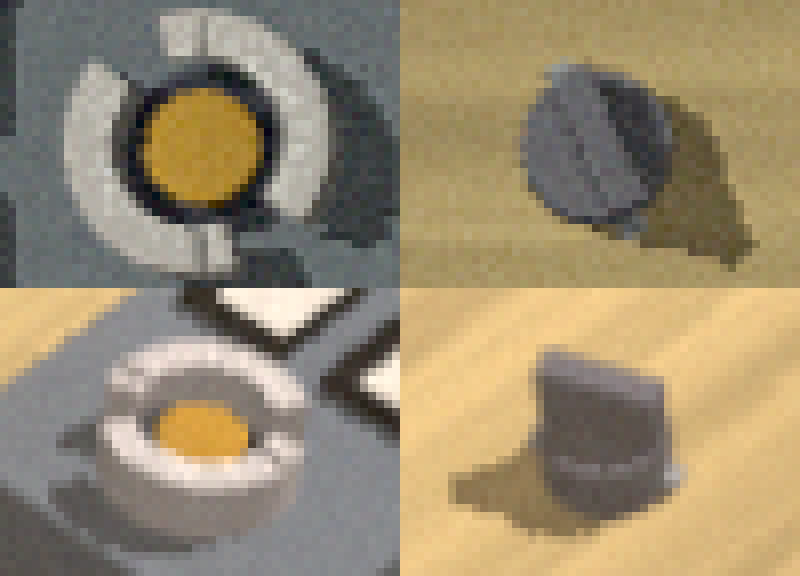

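Run:
```python
from h import *
import pickle
T=pickle.load(open("top.pkl","rb"));S=pickle.load(open("scene.pkl","rb"))
off=-0.5
P=onplane(T,[[135+201/8+off,176+36/8+off],[135+201/8+off,176+246/8+off]],76);d=P[0]-P[1];print("ridge",P,np.degrees(np.arctan2(d[1],d[0])),np.hypot(*d[:2]))
# gap edges (rim corners), angles about centre
C=np.array([550.8,155.8])
for n,uv in dict(gapL1=(85,65),gapR1=(162,20),gapR2=(308,215),gapL2=(235,270)).items():
    q=onplane(T,[135+uv[0]/8+off,176+uv[1]/8+off],74)[0,:2]-C;print(n,np.hypot(*q),np.degrees(np.arctan2(q[1],q[0])))
P=onplane(T,[[230+162/8+off,210+72/8+off],[230+232/8+off,210+228/8+off]],8);d=P[0]-P[1];print("lug",P,P.mean(0),np.degrees(np.arctan2(d[1],d[0])),np.hypot(*d[:2]))
f=T["frame"].astype(int);m=np.zeros(f.shape[:2],np.uint8);s=np.s_[212:245,240:272]
m[s]=((f[...,0]-f[...,2])<8)[s]&(f.sum(2)>60)[s]
cs=max(cv2.findContours(m,0,1)[0],key=cv2.contourArea);h=cv2.convexHull(cs)
for z in(8,24):
    Q=onplane(T,h[:,0],z)[:,:2].astype(np.float32);print(z,cv2.minEnclosingCircle(Q),cv2.fitEllipse(Q),m.sum())
# bar top in scene view: top-edge ends; tile (545,352),(660,380)-> z=49
sc=lambda x,y:(208+(x-400)/8+off,174+(y-288)/8+off)
Q=onplane(S,[sc(543,350),sc(660,382),sc(545,378),sc(660,402)],49);d=Q[0]-Q[1];print("bar scene",Q.round(1).tolist(),Q.mean(0),np.degrees(np.arctan2(d[1],d[0])),np.hypot(*d[:2]))
c0=ctrl.read_camera("top")
def R(a):
    c,s_=np.cos(a),np.sin(a);return np.array([[c,s_,0],[s_,-c,0],[0,0,-1.]])
for a in(26,206,-154):
    for p in((P.mean(0)[0],P.mean(0)[1],26),):
        print(a,ctrl.inverse_kinematics(list(p),R(np.radians(a))))
for a in(36,1,216,181,-144,-179): print(a,ctrl.inverse_kinematics([550.8,155.8,80],R(np.radians(a))))
```

```text
ridge [[579.35835549 155.48032338  76.        ]
 [521.85546556 152.7207082   76.        ]] 2.747567728867394 57.56907005325877
gapL1 37.06391022631996 57.139689733397034
gapR1 34.78491044152628 18.19071023023577
gapR2 36.86785420160478 -122.10733526325791
gapL2 37.10806243499516 -160.8063064512781
lug [[505.6763665  -43.05429088   8.        ]
 [461.30004469 -64.1396059    8.        ]] [483.48820559 -53.59694839   8.        ] 25.4146306135307 49.13093167438662
8 ((483.3371887207031, -53.151397705078125), 26.279342651367188) ((483.2745056152344, -54.214168548583984), (41.09590530395508, 50.7745246887207), 116.51934814453125) 290
24 ((482.24468994140625, -52.94764709472656), 25.909732818603516) ((482.18267822265625, -53.99527359008789), (40.51805114746094, 50.06058120727539), 116.51935577392578) 290
bar scene [[462.7, -59.5, 49.0], [499.1, -41.3, 49.0], [472.3, -66.8, 49.0], [505.3, -46.9, 49.0]] [484.82781934 -53.62798254  49.        ] -153.44160353641936 40.64433667237215
26 [-1.34869340e-01  5.18124087e-01  2.02887505e+00 -4.44089210e-16
  5.94593520e-01  9.82141381e-01]
206 [-1.34869340e-01  5.18124087e-01  2.02887505e+00 -4.44089210e-16
  5.94593520e-01 -2.15945127e+00]
-154 [-1.34869340e-01  5.18124087e-01  2.02887505e+00 -4.44089210e-16
  5.94593520e-01 -2.15945127e+00]
36 [ 2.54869245e-01  5.13993348e-01  1.82356933e+00 -4.44089210e-16
  8.04029979e-01  1.19734704e+00]
1 [ 2.54869245e-01  5.13993348e-01  1.82356933e+00 -4.44089210e-16
  8.04029979e-01  1.80821228e+00]
216 [ 2.54869245e-01  5.13993348e-01  1.82356933e+00 -4.44089210e-16
  8.04029979e-01 -1.94424561e+00]
181 [ 2.54869245e-01  5.13993348e-01  1.82356933e+00 -4.44089210e-16
  8.04029979e-01 -1.33338037e+00]
-144 [ 2.54869245e-01  5.13993348e-01  1.82356933e+00 -4.44089210e-16
  8.04029979e-01 -1.94424561e+00]
-179 [ 2.54869245e-01  5.13993348e-01  1.82356933e+00 -4.44089210e-16
  8.04029979e-01 -1.33338037e+00]
```

```bash
cat >> h.py <<'E'
def R(deg):
    a=np.radians(deg);c,s=np.cos(a),np.sin(a);return np.array([[c,s,0],[s,-c,0],[0,0,-1.]])
def st(): print(round(ctrl.get_clock(),2),np.round(ctrl.get_tcp_pos(),2),"F",np.round(ctrl.get_force(),2),"M",np.round(ctrl.get_ft_torque(),2),"w",round(ctrl.get_width(),2),"g",round(ctrl.get_grasp_force(),1))
E
python3 - <<'E'
from h import *
import pickle
p=[483.9,-53.7]
ctrl.move_ptp(p+[110],R(26));st()
ctrl.line_to(p+[27],feed=100);st()
ctrl.command_gripper(5);st()
ctrl.line_to(p+[140],feed=120);st()
ctrl.move_ptp([550.8,155.8,135],R(37.5));ctrl.wait(.2);st()
for n in("scene","top"):
    c=ctrl.read_camera(n);pickle.dump(c,open(n+"1.pkl","wb"))
    uv=proj(c,[550.8,155.8,120])[0].astype(int)
    t=c["frame"][uv[1]-30:uv[1]+30,uv[0]-33:uv[0]+33,::-1]
    cv2.imwrite(f"pics/{n}1.png",cv2.convertScaleAbs(cv2.resize(t,None,fx=9,fy=9,interpolation=0),alpha=1.5));print(uv)
E
```

```text
2.51 [484.26 -53.13 110.13] F [-0.28  0.33  0.17] M [-0.02 -0.03  0.04] w 85.1 g 0.0
3.49 [484.32 -53.74  27.37] F [-0.19  0.08  0.01] M [ 0.07 -0.06 -0.  ] w 85.32 g 0.0
4.22 [483.91 -53.71  27.  ] F [ 0.77 -0.23  0.67] M [ 0.03 -0.05  0.02] w 5.12 g 0.0
5.32 [483.34 -53.62 139.4 ] F [-0.84 -0.34  0.48] M [0.02 0.02 0.04] w 4.89 g 0.0
6.4 [550.68 154.28 135.04] F [-0.6  -0.97 -0.38] M [0.01 0.03 0.03] w 4.64 g 0.0
[309 138]
[155 190]
```

View pics/scene1.png

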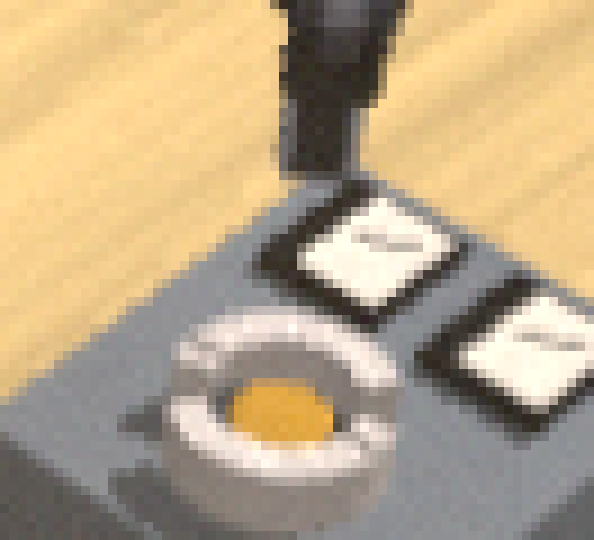

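The jaws are empty (width 5 mm, no force), so the grasp missed. I'll check the cap.

Run:
```python
from h import *
import pickle
t=[]
for n in("top","scene"):
    c=ctrl.read_camera(n);pickle.dump(c,open(n+"2.pkl","wb"))
    uv=proj(c,[483.7,-53.7,20])[0].astype(int);print(n,uv)
    t.append(cv2.convertScaleAbs(cv2.resize(c["frame"][uv[1]-30:uv[1]+30,uv[0]-25:uv[0]+25,::-1],None,fx=8,fy=8,interpolation=0),alpha=1.5))
cv2.imwrite("pics/look2.png",np.hstack(t))
```

```text
top [254 227]
scene [233 191]
```

View pics/look2.png

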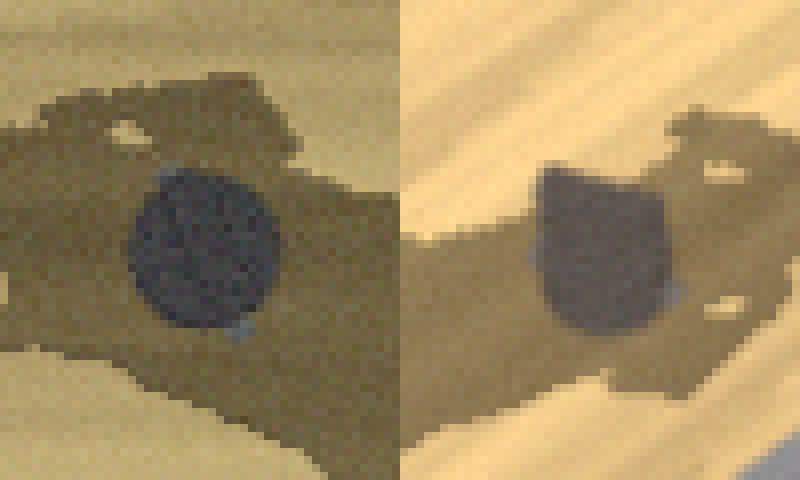

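Run:
```python
from h import *
import pickle
S=pickle.load(open("scene1.pkl","rb"));T=pickle.load(open("top1.pkl","rb"))
print(proj(S,[[550.7,154.3,135],[550.8,155.8,154]]),"seen tip ~",309-33+318/9,138-30+180/9)
print("T",proj(T,[[550.7,154.3,135]]), ctrl.get_tcp_rot().round(3) if hasattr(ctrl.get_tcp_rot(),'round') else ctrl.get_tcp_rot(), ctrl.get_joints()); st()
t=S["frame"][60:160,250:370,::-1];u=T["frame"][140:240,95:215,::-1]
cv2.imwrite("pics/fing.png",cv2.convertScaleAbs(np.hstack([cv2.resize(q,(400,333),interpolation=0) for q in(t,u)]),alpha=1.8))
```

```text
[[309.34496528 133.97592454]
 [310.55943935 127.970369  ]] seen tip ~ 311.3333333333333 128.0
T [[154.52346593 189.05224902]] [[ 0.794  0.608  0.   ]
 [ 0.608 -0.794  0.   ]
 [ 0.     0.    -1.   ]] [ 2.53613285e-01  4.32477821e-01  1.79677032e+00 -3.96165833e-05
  9.12211707e-01  1.17110306e+00]
6.6 [550.87 155.07 135.15] F [ 0.16 -0.2  -0.29] M [ 0.01  0.02 -0.  ] w 4.98 g 0.0
```

View pics/fing.png

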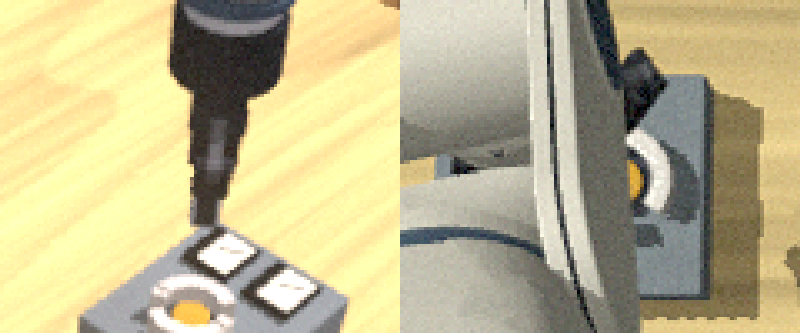

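The scene view shows the fingertips about 6.5 px higher than the TCP reading predicts, as if the fingers were about 20 mm short or shifted sideways. I'll test this over bare table with two opposite yaws and a gentle touch.

Run:
```python
from h import *
t=[]
for a in(26,-154):
    ctrl.move_ptp([430,20,60] if a==26 else [430,20,60],R(a));ctrl.wait(.15);p=ctrl.get_tcp_pos();c=ctrl.read_camera("scene")
    uv=proj(c,p)[0];print(a,uv,p);u,v=uv.astype(int)
    q=cv2.convertScaleAbs(cv2.resize(c["frame"][v-40:v+30,u-25:u+25,::-1],None,fx=8,fy=8,interpolation=0),alpha=1.5)
    cv2.circle(q,(200,320),4,(0,0,255),-1);t.append(q)
cv2.imwrite("pics/tip.png",np.hstack(t))
z=18
ctrl.line_to([430,20,z],feed=100);ctrl.wait(.1);f0=np.array(ctrl.get_force());st()
while z>-22:
    z-=2;ctrl.line_to([430,20,z],feed=40)
    if ctrl.get_force()[2]-f0[2]>4: break
print("contact z",z);st()
ctrl.line_to([430,20,60],feed=150)
```

```text
26 [240.46826243 156.75492111] [432.17277603  20.71829142  60.65856003]
-154 [239.74460494 156.65180483] [430.00149933  19.99837003  60.00078315]
11.12 [430.45  20.02  18.46] F [ 0.1  -0.    0.29] M [-0.01  0.03 -0.05] w 4.85 g 0.0
contact z -22
16.12 [429.86  20.02 -22.12] F [-0.49 -0.57  0.19] M [-0.01  0.01 -0.01] w 5.0 g 0.0
```

View pics/tip.png

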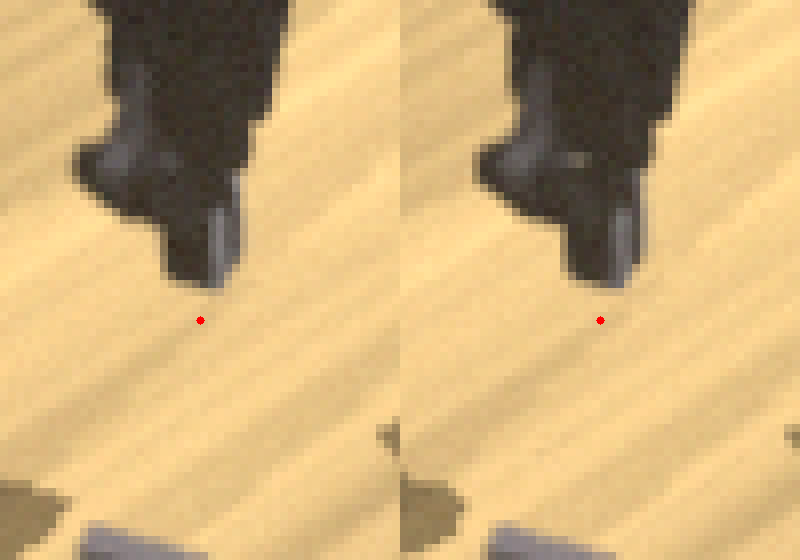

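The fingers did not touch the table even at TCP z = -22, so the reported TCP lies more than 22 mm beyond the real fingertips. Turning the tool half a turn left the tip at the same pixel, so there is no sideways offset. I'll grasp about 25 mm lower and take heights relative to the grasp.

Run:
```python
from h import *
import pickle
p=[483.9,-53.7]
ctrl.command_gripper(80)
ctrl.move_ptp(p+[55],R(-154))
ctrl.line_to(p+[2],feed=120);st()
ctrl.command_gripper(5);st()
if ctrl.get_width()>9:
    ctrl.line_to(p+[100],feed=200);st()
c=ctrl.read_camera("scene");pickle.dump(c,open("scene3.pkl","wb"))
uv=proj(c,[483.9,-53.7,120])[0];print(uv);u,v=uv.astype(int)
cv2.imwrite("pics/grip.png",cv2.convertScaleAbs(cv2.resize(c["frame"][v-35:v+35,u-35:u+35,::-1],None,fx=8,fy=8,interpolation=0),alpha=1.5))
```

```text
18.58 [483.65 -53.21   2.11] F [0.43 0.23 0.44] M [ 0.   -0.04  0.01] w 80.16 g 0.0
19.22 [484.02 -53.7    2.25] F [-0.12  0.64  4.62] M [ 0.14  0.12 -0.03] w 10.37 g 62.6
19.86 [483.35 -53.65  99.42] F [-0.2  -0.29 -1.41] M [-0.02  0.    0.02] w 10.27 g 61.9
[230.66645884 165.27693511]
```

View pics/grip.png

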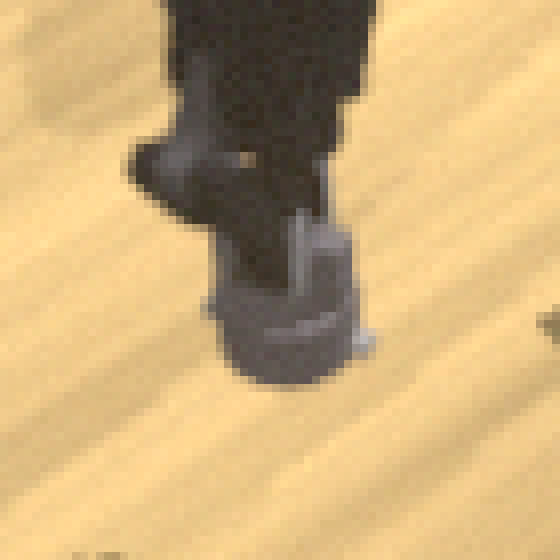

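The cap is held upright. Its lugs appear at tile (212,308) and (365,343), and the disc is centred on u≈287. I'll check the held offset offline before going to the socket.

Run:
```python
from h import *
import pickle
c=pickle.load(open("scene3.pkl","rb"));T0=pickle.load(open("scene.pkl","rb"))
m=lambda x,y:(195+x/8-.5,130+y/8-.5)
P=onplane(c,[m(212,308),m(365,343)],103.7);print(P.round(1),P.mean(0).round(1))
d=P[1]-P[0];print(np.hypot(*d[:2]),np.degrees(np.arctan2(d[1],d[0])),proj(c,[483.35,-53.65,103.7]),np.mean([m(212,308),m(365,343)],0))
# scene-camera bias check at collar: rim outline centre versus top-view estimate
a=np.radians(np.arange(0,360,10));q=proj(T0,np.c_[550.8+36*np.cos(a),155.8+36*np.sin(a),0*a+74])
print("rim proj",q.min(0),q.max(0),"brass",proj(T0,[550.8,155.8,64]))
f=T0["frame"];hs=cv2.cvtColor(f,cv2.COLOR_RGB2HSV);w=((hs[...,1]<45)&(hs[...,2]>110));w[:138]=0;w[172:]=0;w[:,:285]=0;w[:,324:]=0
v,u=np.nonzero(w);print("rim seen",u.min(),u.max(),v.min(),v.max())
```

```text
[[461.8 -67.3 103.7]
 [505.3 -43.3 103.7]] [483.5 -55.3 103.7]
49.73472778390256 28.93780416000985 [[230.96392028 169.78983882]] [230.5625 170.1875]
rim proj [293.90780754 141.97234113] [320.79432059 160.59448521] brass [[306.95369274 153.7248634 ]]
rim seen 295 321 138 161
```

Run:
```python
from h import *
p=[550.8,155.8]
ctrl.move_ptp(p+[110],R(-142.5));ctrl.wait(.1)
f0=np.array(ctrl.get_force());st()
ctrl.line_to(p+[80],feed=100)
for z in(76,73,70,66,62,59,57):
    ctrl.line_to(p+[z],feed=40);f=np.array(ctrl.get_force())-f0;print(z,f.round(1),np.round(ctrl.get_tcp_pos(),1))
    if abs(f).max()>12: break
st()
```

```text
20.89 [550.13 154.12 109.44] F [-0.8  -0.05 -2.13] M [-0.03 -0.03  0.01] w 10.32 g 61.9
76 [ 1.5 -0.9  0.5] [550.9 155.8  76.2]
73 [1.2 1.1 1.4] [550.7 155.8  72.9]
70 [ 1.2 -0.   1.7] [550.6 155.8  69.8]
66 [ 2.  -0.2  3.5] [550.9 155.8  65.9]
62 [1.8 0.7 3.7] [550.9 155.8  61.9]
59 [1.6 0.3 5.2] [550.9 155.8  59. ]
57 [0.6 1.2 4.7] [550.9 155.8  57. ]
23.09 [550.9  155.85  57.  ] F [-0.22  1.16  2.61] M [ 0.01 -0.09  0.02] w 10.85 g 62.4
```

The cap went straight in with no side force. Next I'll press to the seat and then twist 35° clockwise in small steps.

Run:
```python
from h import *
p=[550.8,155.8]
z=57.;b=-1.5
while z>52:
    z-=.6;ctrl.line_to(p+[z],feed=30);ctrl.wait(.05);f=ctrl.get_force()[2]-b
    if f>11: break
print("seat",z,f);ctrl.wait(.2);st()
for a in np.linspace(-142.5,-177.7,7)[1:]:
    ctrl.move_ptp(p+[z],R(a));f=np.array(ctrl.get_force());M=np.array(ctrl.get_ft_torque());print(a.round(1),f.round(1),M.round(2))
    if abs(M[2])>1.5 or abs(f).max()>40: break
st()
```

```text
seat 55.199999999999996 14.524528138444397
24.19 [550.9  155.9   56.22] F [-2.86 -0.08 11.66] M [-0.11  0.45 -0.01] w 10.64 g 63.8
-148.4 [-1.3 -0.2 10.3] [-0.09  0.1  -0.11]
-154.2 [0.1 0.1 9.9] [-0.12 -0.02 -0.06]
-160.1 [ 0.7 -0.5  9. ] [-0.13 -0.13 -0.01]
-166.0 [1.  0.5 9.9] [-0.16 -0.13 -0.  ]
-171.8 [0.4 0.2 8.5] [-0.17 -0.13 -0.07]
-177.7 [ 0.4 -0.9  8.1] [-0.16 -0.09 -0.01]
25.69 [552.02 155.97  56.23] F [ 0.37 -0.86  8.12] M [-0.16 -0.09 -0.01] w 10.31 g 63.3
```

Run:
```python
from h import *
c=ctrl.read_camera("scene")
uv=proj(c,[550.8,155.8,78])[0];u,v=uv.astype(int);st();print(ctrl.get_tcp_rot())
cv2.imwrite("pics/fin.png",cv2.convertScaleAbs(cv2.resize(c["frame"][v-30:v+25,u-35:u+35,::-1],None,fx=10,fy=10,interpolation=0),alpha=1.5))
```

```text
25.74 [552.01 155.93  56.22] F [ 0.08 -0.79  9.4 ] M [-0.23 -0.17  0.01] w 10.39 g 63.3
[[-9.99195721e-01 -4.00262487e-02  2.41067624e-03]
 [-4.00254256e-02  9.99198586e-01  3.88769164e-04]
 [-2.42430526e-03  2.91968143e-04 -9.99997019e-01]]
```

View pics/fin.png

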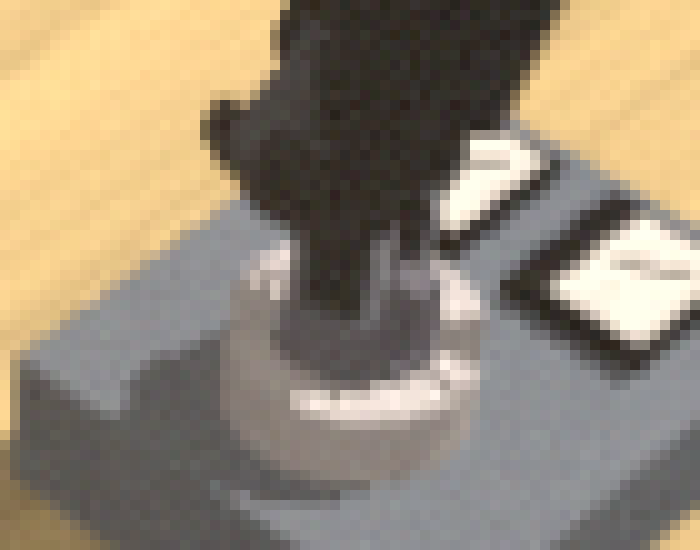

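The cap's disc sits just above the rim inside the collar, with the bar and gripper at 2.3° yaw. The ridges measured about 2° and there was no sign of slip, so I'm handing in.

```bash
python3 -c "
from h import *
print(ctrl.close_job());st()"
```

```text
the job is handed in; nothing more can be done
None
the job is handed in; nothing more can be done
```

I handed the job in at about 26 s with the cap pushed down onto its seat and twisted 35° clockwise until its bar lined up with the ridges (within about 2° by my measurements), still gripped at about 63 N; no verdict came back. The first grasp missed because the fingertips are over 22 mm shorter than the reported TCP.

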